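# Fit the reamer to the citrus press and keep it pressed

### The arm

A 6-joint arm with a two-finger parallel gripper is mounted at the origin on the work surface. World frame = base frame: x ahead of the robot, y to its left, z up, the work surface at z = 0. Lengths are in mm, angles in rad, forces in N, time in s.
With the tool pointing down it reaches from about 250 to 775 mm from the base axis. Payload 8.9 kg.
Tool frame: the origin (TCP) lies midway between the tips of the shut fingers; the grasp point (between the pads) lies behind it (env.grasp_offset is the z of the grasp point in the tool frame, in mm); z points along the fingers, y is the line along which they close (so a half turn about z gives the same grasp; the last joint's range is limited). The gripper opens to 85 mm and grips with 20 to 120 N. Pads are 22 mm wide; open, the fingers measure 114 mm over their backs; the gripper's body (76 mm by 85 mm) begins 54 mm behind the grasp point. The pads swing forward as they close: fully open they stand 13 mm farther back than shut.
Start: joints at [-1.446, 0.291, -0.153, 1.127, 0, 1.431], TCP at [136.896, -506.836, 231.305] pointing down, gripper open.
Joint ranges: [-2.52, 2.52], [-0.91, 1.74], [-1.3, 1.37], [-1.96, 2.02], [-1.52, 1.47], [-3.14, 3.14]. Speed limits (rad/s): [2.22, 2.22, 2.79, 3.14, 3.14, 3.14].

### API

Orientations are given as a rotation vector (axis times angle).
In Python, from workcell import sensors, cams, env gives the robot as it stands. The module is installed in compiled form; this text tells all that it offers.
- The arm moves only by the shell command python3 -m jog 'ROWS' [OPENING] [FORCE]. ROWS is JSON, a list of rows, each a list of 6 numbers: the shift along the world's x, y, z in mm, then the turn, a rotation vector about the world's x, y, z in degrees. In form: [[tx, ty, tz, wx, wy, wz], ...]. A call has 1 to 12 rows; each row is the pose to reach, as a shift and turn from the pose commanded when the call began; what a row does not reach only later rows make up. A row lasts 1/10 s, in which the tool goes at most 50 mm and 8.59 degrees, less where a joint would pass 70% of its speed; a pose out of reach is approached as far as the arm can. A call with a gripper value outside its range is refused whole. OPENING is the finger opening in mm, from 0 to 85.4, set as the call begins (- or left out, the last holds). The fingers move at their own pace and stop on an object; FORCE is the grip in N (left out, the last holds). Time passes only in rows, so rows that repeat a pose let the fingers close. It gives the time, the measured TCP pose, the force, the opening and the grip force at its end, in the units of the state.
- sensors.get_state(): the state, without advancing time (a new reading comes with each control period).
- cams.snapshot(name): name is "scene" or "top"; returns the picture (420x560x3 uint8, blue, green, red); there is no depth.
- cams.camera_model(name): a dict with "fx", "fy", "cx", "cy" (pixels), "k1" (the pictures are not rectified: a ray, as slopes to the right and down, at radius r is drawn at 1 + k1 r^2 times it, then the intrinsics apply), "pose" (4x4, takes a point from camera to world coordinates). Camera axes: x right, y up, looking along -z (the intrinsics and any distortion apply to the point x, -y, -z); pixel columns grow to the right and rows downward; lengths in mm; the calibration is good to about 2 mm. A picture is of the moment at which its call begins. camera_model takes no time and is no camera call.
- env.hand_in(): hands the job in; it is judged then, once.
The state is a dict: "clock": time; "joints": joint angles; "qvel": joint speeds; "joint_efforts": joint torques, N m; "eef_pos": TCP position; "ee_rot": TCP orientation; "force": force on the tool from outside, world axes, zero at the start; "torque": the same for the moment, N m; "finger_gap": finger opening in mm; "gripper_force": force on a finger pad.
Only numpy, scipy, OpenCV 4.12 (cv2) and the standard library are available. Lean on these libraries where they do the work, as an engineer would, in place of code of your own. Each camera call takes 0.05 s, during which the arm holds its last target. There are 200 camera calls.

### The job

Take the larger of the two juice reamers from its stand and fit it on the citrus press: turn it until its four splines mesh with the slots of the drive socket and push it straight down, against the spring, until it is fully home with its skirt on the rim of the socket. Finish while still gripping the reamer and pressing it home, since the spring lifts it again when let go. Leave the smaller reamer in its stand and everything else on the counter where it is.

Things in the scene. Friction and masses are not known exactly. Their poses are not given: they have to be found in the camera images.
- reamer_grip (a point): Larger juice reamer, white plastic, upright in a ring stand. Point on its axis, 52 mm above its lowest point, 36 mm below its rounded tip; z up the axis. Here a dome 40 mm wide carries four upright ribs 6 mm thick along local x and y; opposite ribs' outer faces are parallel, 50 mm apart, from 25 mm below to 16 mm above the point: grip these from above. Same after each quarter turn.
- socket (a point): Centre of the mouth of the press's drive socket, 110 mm above the counter, z up. A grey round hub, 56 mm across, standing 23 mm above the bowl floor, with a cross of four slots along local x and y, each 10 mm wide, reaching 17.5 mm from the axis, 24 mm deep. With the reamer home, its skirt lies on the hub's rim and reamer_grip is 30 mm above this point.
- press: Citrus press, fixed: round cream appliance, 168 mm across, with a bowl on top (rim 98 mm above the counter) and a short spout towards local -x; origin at the centre of its underside.
- drive (a joint): Turn of the socket about its vertical axis in the press, rad, counter-clockwise from above positive. Starts anywhere; it is held by the friction of the gears, about 0.2 N m, and socket turns with it.
- plunger (a joint): Spring plunger (dark steel pin, 9 mm across) on the axis inside the socket, m downwards, 0 when free. Its top is then 14 mm below the mouth. The reamer's foot touches it 8 mm before home; pushing it takes about 4.5 N at first and 7 N at home, where it reads 0.008.
- reamer: The larger reamer, 88 mm tall, about 0.16 kg; origin at the lowest point of its foot, axes as reamer_grip. Foot: four splines in a cross along local x and y, directly below the ribs, 6 mm thick, reaching 16 mm from the axis, 22 mm long, lower edges a V 3 mm high. Above them a round skirt 60 mm across, 5 mm thick, underside at 22 mm.
- small_reamer_grip (a point): Smaller reamer of the same kind in the other stand, 64 mm tall, 34 mm across its ribs, skirt 49 mm; stays there. The point is on its axis, 19 mm below its tip.
- stand_a: Wooden ring stand, 68 mm across, 30 mm tall, 40 mm hole; fixed; origin at the centre of its underside. Holds the larger reamer: the skirt rests on the ring, the foot hangs free inside.
- stand_b: The other such ring stand; holds the smaller reamer.
- tea_glass: Glass tumbler, 58 mm across, 85 mm tall, origin at the centre of its underside; stays.
- coasters: Two glued stone coasters, 90 mm across, 16 mm tall, origin at the underside; stay.
- mug: White mug, 84 mm across, 75 mm tall, origin at the centre of its underside; stays.
- shaker: Steel shaker cup, 86 mm across, 160 mm tall, origin at the centre of its underside; stays.
- yogurt0: Closed yogurt drink cup, 84 mm across, 85 mm tall, origin at the centre of its underside; stays.
- yogurt1: Another such cup; stays.
- knife: Kitchen knife with red handle on the green cutting board; origin where blade meets handle; stays.

How it is judged:
By the outcome, as a careful person would: the job done as asked, in the order asked, and still so for the second after the job is handed in, while the arm keeps its last pose, push and grip.
It also fails if it takes over 38 s, if anything falls off the work surface, if the arm or the gripper's body presses on something with over 40 N, if the wrist force passes 120 N, or if a joint passes its speed limit or range.

## Working session

There is one attempt and no reset: what is moved stays moved. The work goes in short steps, Python scripts to look and compute and a shell command to move; the robot and the scene stay as the last step left them, time stands still between calls to the robot, and variables do not carry over. Pictures are saved under pics/ and viewed, at most 10 in all, crops included, and the job is handed in when it is done.

```bash
mkdir -p pics; cat > h.py <<'E'
import numpy as np, cv2
from workcell import sensors, cams, env
def ray(name,u,v):
    m=cams.camera_model(name);T=np.array(m["pose"])
    K=np.array([[m["fx"],0,m["cx"]],[0,m["fy"],m["cy"]],[0,0,1]])
    p=cv2.undistortPoints(np.array([[[u,v]]],float),K,np.array([m["k1"],0,0,0.]))[0,0]
    return T[:3,3],T[:3,:3]@np.array([p[0],-p[1],-1])
def onz(name,u,v,z):
    o,d=ray(name,u,v);return (o+d*(z-o[2])/d[2])[:2]
def proj(name,P):
    m=cams.camera_model(name);T=np.array(m["pose"])
    c=T[:3,:3].T@(np.array(P)-T[:3,3]);x,y=c[0]/-c[2],-c[1]/-c[2];s=1+m["k1"]*(x*x+y*y)
    return m["fx"]*x*s+m["cx"],m["fy"]*y*s+m["cy"]
E
python3 - <<'E'
from h import *
for n in("top","scene"):
    cv2.imwrite(f"pics/{n}0.png",cams.snapshot(n)); m=cams.camera_model(n); print(n,m)
print(env.grasp_offset,sensors.get_state())
E
```

```text
top {'fx': 474.108014169801, 'fy': 474.108014169801, 'cx': 282.86015830574433, 'cy': 210.10106972004493, 'k1': 0.02812442302227153, 'pose': array([[-2.21042350e-02,  9.92153132e-01, -1.23059193e-01,
         3.94492624e+02],
       [-9.99702561e-01, -2.06662343e-02,  1.29497942e-02,
         7.72884863e+00],
       [ 1.03050088e-02,  1.23308836e-01,  9.92314838e-01,
         1.49352239e+03],
       [ 0.00000000e+00,  0.00000000e+00,  0.00000000e+00,
         1.00000000e+00]])}
scene {'fx': 495.53473406965185, 'fy': 495.53473406965185, 'cx': 280.9575944147076, 'cy': 205.07852997211387, 'k1': -0.035983752660373826, 'pose': array([[ 5.65887734e-02, -8.06108941e-01,  5.89055249e-01,
         1.32966096e+03],
       [ 9.98310169e-01,  5.34926407e-02, -2.27011848e-02,
        -4.74075587e+01],
       [-1.32104928e-02,  5.89344478e-01,  8.07773836e-01,
         1.09969565e+03],
       [ 0.00000000e+00,  0.00000000e+00,  0.00000000e+00,
         1.00000000e+00]])}
-18.700000000000003 {'clock': 0.1, 'joints': array([-1.44628604e+00,  2.91226720e-01, -1.53998407e-01,  1.12669693e+00,
        1.66114978e-05,  1.43148689e+00]), 'qvel': array([ 0.00195789, -0.00165999,  0.0018365 , -0.00059476,  0.00143142,
       -0.00065432]), 'joint_efforts': array([ 1.72047588e-03, -5.37976921e+01,  3.31918502e+01,  9.28315334e-03,
       -1.46944476e-04, -4.45038992e-06]), 'eef_pos': array([ 136.86288573, -506.47063398,  230.80785925]), 'ee_rot': array([-3.11318427e+00, -4.13058250e-01, -3.91630753e-05]), 'force': array([0.27291968, 0.62207723, 0.43850237]), 'torque': array([-0.0077299 ,  0.01380081, -0.01403493]), 'gripper_force': 0.0, 'finger_gap': 85.50910002056195}
```

View pics/top0.png

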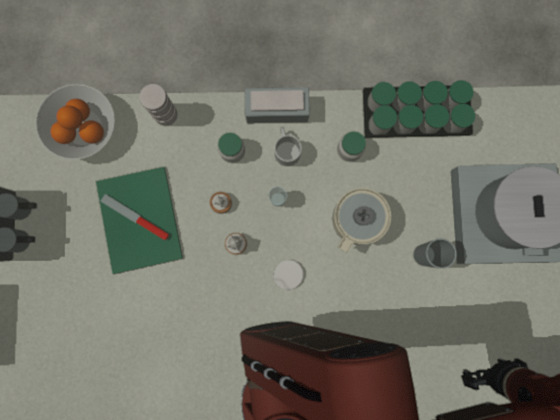

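View pics/scene0.png

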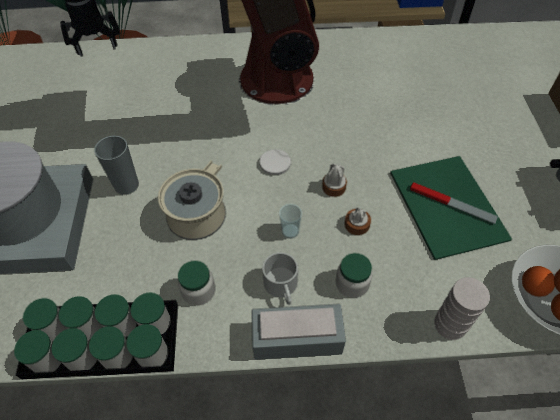

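The top view shows the reamers at (236,243) and (221,202) and the press at (363,216), with a grey socket in it. In the scene view the taller reamer is at (336,178), the smaller at (358,220) and the press socket at (189,192). Next I'll zoom in on these.

```bash
python3 - <<'E'
from h import *
t=np.median([cams.snapshot("top") for _ in range(4)],0).astype(np.uint8); s=np.median([cams.snapshot("scene") for _ in range(4)],0).astype(np.uint8)
cv2.imwrite("pics/t.png",t);cv2.imwrite("pics/s.png",s)
def crop(i,x,y,w=50,h=37,k=8): 
    return cv2.resize(i[y:y+h,x:x+w],(400,296),interpolation=cv2.INTER_CUBIC)
c=np.vstack([np.hstack([crop(t,212,225),crop(t,338,197)]),np.hstack([crop(s,312,160),crop(s,165,172)])])
c=np.clip(c.astype(float)*1.3,0,255).astype(np.uint8)
cv2.imwrite("pics/c1.png",c)
E
```

```text
(no output)
```

View pics/c1.png

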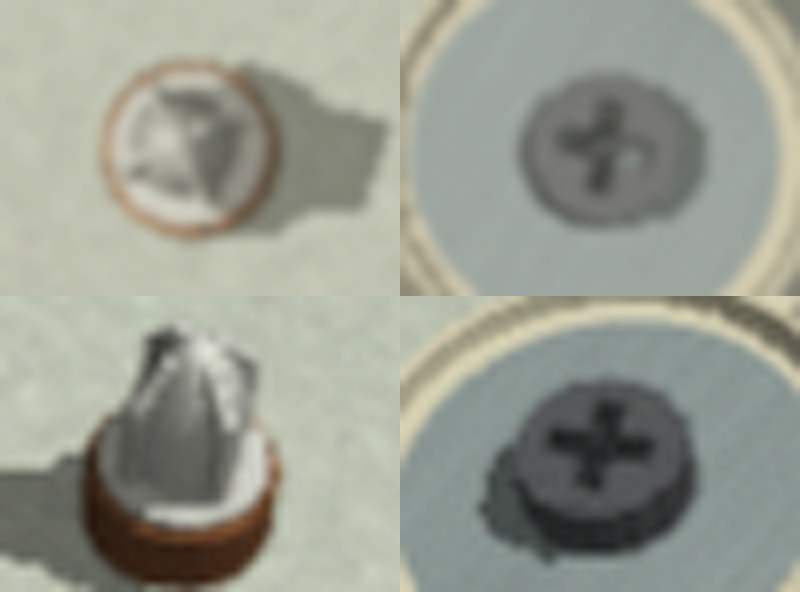

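```bash
python3 - <<'E'
from h import *
t=cv2.imread("pics/t.png");s=cv2.imread("pics/s.png")
def cr(x,y,ox=0,oy=0,k=8): return (x+.5)/k-.5+ox,(y+.5)/k-.5+oy
def pts(name,L,ox,oy,z): return np.array([onz(name,*cr(x,y,ox,oy),z) for x,y in L])
A=pts("top",[(208,102),(198,188),(162,145),(235,155)],338,197,110)
B=pts("scene",[(210,109),(190,188),(148,144),(255,150)],165,172,110)
for n,Q in(("top",A),("scene",B)):
    d1=Q[0]-Q[1];d2=Q[2]-Q[3]
    print(n,Q.mean(0).round(1),[(np.degrees(np.arctan2(d[1],d[0]))%90).round(1) for d in(d1,d2)],[np.hypot(*d).round(1) for d in(d1,d2)])
# hub dark disc centre, from rim ellipse fits
hs=cv2.cvtColor(t,cv2.COLOR_BGR2HSV)
# stand ring, brown in top: hull of brown pixels
for n,im,(x0,y0,x1,y1) in(("top",t,(216,228,252,260)),("top",t,(205,188,235,216)),("scene",s,(318,160,352,200)),("scene",s,(342,205,376,238))):
    h=cv2.cvtColor(im,cv2.COLOR_BGR2HSV)[y0:y1,x0:x1]
    m=((h[...,0]<15)&(h[...,1]>85)).astype(np.uint8); p=cv2.findNonZero(m)
    c=cv2.fitEllipse(cv2.convexHull(p)); u,v=c[0][0]+x0,c[0][1]+y0
    print(n,(round(u,1),round(v,1)),np.round(c[1],1),onz(n,u,v,30).round(1),len(p))
g=cv2.cvtColor(t,cv2.COLOR_BGR2GRAY)
# hub in top & cream rim
h=cv2.cvtColor(t,cv2.COLOR_BGR2HSV)[180:250,330:398]
m=((h[...,0]>15)&(h[...,0]<35)&(h[...,1]>55)&(h[...,2]>130)).astype(np.uint8)
def big(im,x,y,w,hh): 
    c=cv2.cvtColor(im[y:y+hh,x:x+w],cv2.COLOR_BGR2GRAY); c=cv2.normalize(c,None,0,255,cv2.NORM_MINMAX)
    return cv2.resize(c,(400,400),interpolation=cv2.INTER_CUBIC)
cv2.imwrite("pics/c2.png",np.hstack([big(t,223,230,26,26),big(s,320,161,32,32)]))
E
```

```text
top [ 546.7 -244.5] [np.float64(81.0), np.float64(80.9)] [np.float64(32.1), np.float64(27.0)]
scene [ 545.3 -248.3] [np.float64(81.5), np.float64(82.1)] [np.float64(31.8), np.float64(34.5)]Traceback (most recent call last):
  File "<stdin>", line 16, in <module>
cv2.error: OpenCV(4.12.0) /io/opencv/modules/imgproc/src/convhull.cpp:143: error: (-215:Assertion failed) total >= 0 && (depth == CV_32F || depth == CV_32S) in function 'convexHull'
```

```bash
python3 - <<'E'
from h import *
t=cv2.imread("pics/t.png");s=cv2.imread("pics/s.png")
for n,im,(x0,y0,x1,y1) in(("top",t,(216,228,252,260)),("top",t,(205,188,235,216)),("scene",s,(318,160,352,200)),("scene",s,(342,205,376,238))):
    h=im[y0:y1,x0:x1].astype(int); d=h[...,2]-h[...,0]
    m=(d>35).astype(np.uint8); p=cv2.findNonZero(m)
    if p is None: print(d.max()); continue
    c=cv2.fitEllipse(cv2.convexHull(p)); u,v=c[0][0]+x0,c[0][1]+y0
    print(n,(round(u,1),round(v,1)),np.round(c[1],1),onz(n,u,v,30).round(1),onz(n,u,v,15).round(1),len(p))
def big(im,x,y,w,hh): 
    c=cv2.cvtColor(im[y:y+hh,x:x+w],cv2.COLOR_BGR2GRAY); c=cv2.normalize(c,None,0,255,cv2.NORM_MINMAX)
    return cv2.resize(c,(400,400),interpolation=cv2.INTER_CUBIC)
cv2.imwrite("pics/c2.png",np.hstack([big(t,223,230,26,26),big(s,320,161,32,32)]))
# hub (dark) ellipse in top, scene
for n,im,(x0,y0,x1,y1) in(("top",t,(345,200,385,232)),("scene",s,(172,176,206,208))):
    g=cv2.cvtColor(im,cv2.COLOR_BGR2GRAY)[y0:y1,x0:x1]
    print(n); print(g[::2,::2] if n=="top" else g[:,::3].T)
E
```

```text
top (232.9, 251.3) [ 3.9 12.8] [451.7 144.9] [452.3 146.3] 9
top (220.1, 202.0) [20.9 21. ] [605.6 183.3] [607.7 185.1] 134
scene (374.3, 245.8) [ 36.1 126.1] [691.8 209.9] [682.9 213.5] 38
scene (358.1, 219.1) [20.4 25.5] [608.3 181.3] [598.2 184.5] 140
top
[[137 126 125 127 126 126 126 124 124 123 124 124 122 121 120 121 123 146
  151 133]
 [127 125 127 127 125 126 125 124 123 124 124 123 122 121 122 122 121 126
  151 149]
 [125 125 128 126 126 126 125 123 125 125 124 124 122 121 122 122 123 122
  132 155]
 [125 127 126 127 126 126 124 115 107 103 102 110 121 122 124 122 124 124
  124 147]
 [125 126 126 125 126 118 106  90  91  88  90  91  92 103 121 124 124 124
  123 131]
 [126 126 126 126 123  95  90  92  90  68  71  90  91  87  94 123 125 124
  123 126]
 [126 126 125 127 109  89  90  82  83  59  71  91  92  91  85 104 124 124
  125 125]
 [126 125 126 125  90  91  79  63  58  65  72  79  85  92  86  89 124 125
  125 125]
 [126 125 125 123  85  92  90  80  70  64  85  96  81  92  84  91 123 123
  124 126]
 [125 127 125 125  95  85  93  93  78  56  87  91  88  90  84  92 123 125
  
[... 1422 characters left out ...]
2  32  34  33  31  74 112 113 109]
 [111 113 116 114 113 112  96  67  64  60  57  65  65  48  28  29  47  68
   66  67  66  67  55  33  35  32  31  51  90 110 111 112]
 [113 112 112 113 113 113 110  93  67  68  69  68  67  59  44  47  57  63
   67  65  58  48  41  41  40  38  65 100 112 112 112 113]
 [112 112 114 112 113 112 113 112 110 101  82  64  67  67  68  67  64  61
   56  45  43  42  41  50  69  96 113 113 113 112 113 112]
 [129 113 112 112 112 114 114 116 116 112 113 112 113 113 113 108 100  93
   91  93  92 104 111 114 115 114 112 114 115 115 114 115]
 [149 126 115 115 114 114 112 112 112 113 112 114 116 113 114 109 112 110
  112 112 115 114 113 113 115 113 114 114 115 115 117 116]]
```

View pics/c2.png

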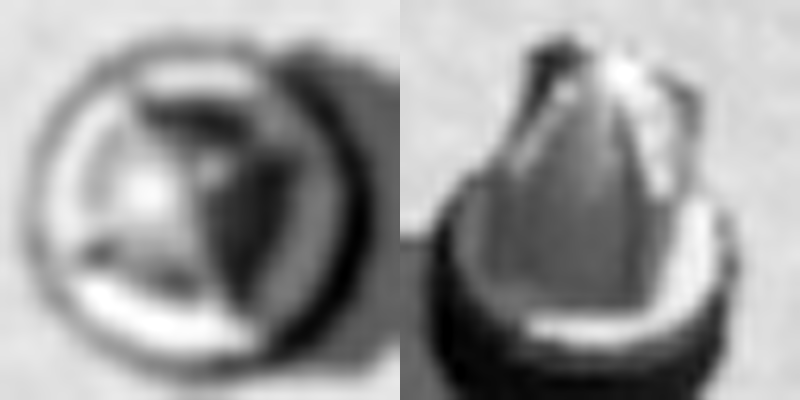

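The crop shows the larger reamer's ribs ending at about (130,95), (245,310), (80,250) and (280,130) in the left panel. I'll compute its axis and angle, then check them in the scene view.

```bash
python3 - <<'E'
from h import *
t=cv2.imread("pics/t.png");s=cv2.imread("pics/s.png")
for n,im,(x0,y0,x1,y1) in(("top",t,(221,228,250,259)),("scene",s,(320,162,350,200))):
    h=im[y0:y1,x0:x1].astype(int); d=h[...,2]-h[...,0]
    for th in(15,25):
        k,l,st,_=cv2.connectedComponentsWithStats((d>th).astype(np.uint8)); i=1+st[1:,4].argmax(); p=cv2.findNonZero((l==i).astype(np.uint8))
        c=cv2.fitEllipse(cv2.convexHull(p)); u,v=c[0][0]+x0,c[0][1]+y0
        print(n,th,(round(u,1),round(v,1)),np.round(c[1],1),onz(n,u,v,30).round(1),onz(n,u,v,15).round(1),len(p))
k=400/26
f=lambda x,y:((x+.5)/k-.5+223,(y+.5)/k-.5+230)
Q=[onz("top",*f(*p),74) for p in((130,95),(245,310),(80,250),(280,130))]
print(np.round(Q,1),np.mean(Q,0).round(1))
for d in(Q[0]-Q[1],Q[2]-Q[3]): print(np.degrees(np.arctan2(d[1],d[0]))%90,np.hypot(*d))
def drawbox(name,c,a,x,y,w,h,im):
    k=400/w; o=cv2.resize(im[y:y+h,x:x+w],(400,int(h*k)),interpolation=cv2.INTER_CUBIC)
    P=lambda X:tuple(int(v) for v in((np.array(proj(name,X))-(x,y)+.5)*k))
    for i in range(4):
        b=np.radians(a+90*i); 
        cv2.line(o,P((c[0]+25*np.cos(b),c[1]+25*np.sin(b),35)),P((c[0]+25*np.cos(b),c[1]+25*np.sin(b),76)),(0,0,255),1)
    cv2.circle(o,P((*c,96)),3,(0,255,0),1)
    return o
c=(575,146) if 0 else np.mean(Q,0)
cv2.imwrite("pics/c3.png",np.hstack([drawbox("top",c,29.5,223,230,26,26,t),drawbox("scene",c,29.5,320,161,32,32,s)]))
E
```

```text
top 15 (235.0, 243.2) [22.8 23.2] [476.5 138.3] [477.3 139.6] 168
top 25 (234.9, 243.2) [21.5 21.9] [476.3 138.5] [477.1 139.8] 68
scene 15 (334.3, 183.5) [25.3 26.1] [485.8 133.6] [474.  136.1] 209
scene 25 (334.5, 183.3) [22.9 25.4] [485.1 134.3] [473.2 136.8] 128
[[496.6 146.1]
 [454.4 124.2]
 [466.7 156.1]
 [489.1 117.1]] [476.7 135.9]
27.43797908091493 47.53988029472746
29.92190941886375 44.979349682816846
```

View pics/c3.png

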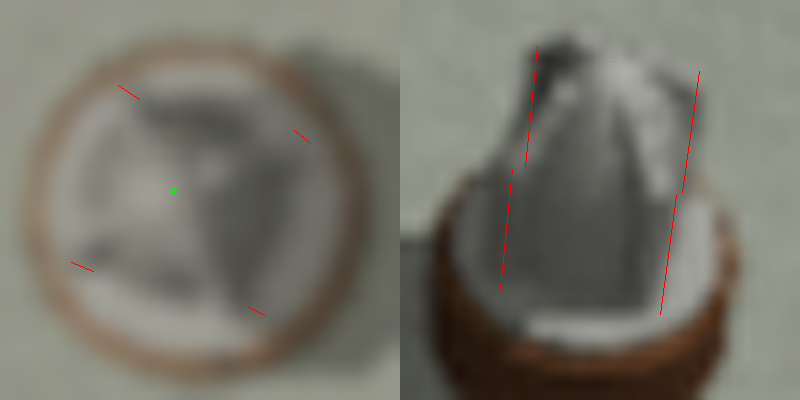

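```bash
python3 -m jog '[[339.6,643.8,-60,0,0,104],[339.6,643.8,-60,0,0,104],[339.6,643.8,-60,0,0,104],[339.6,643.8,-60,0,0,104],[339.6,643.8,-60,0,0,104],[339.6,643.8,-60,0,0,104],[339.6,643.8,-60,0,0,104],[339.6,643.8,-60,0,0,104],[339.6,643.8,-60,0,0,104],[339.6,643.8,-60,0,0,104],[339.6,643.8,-60,0,0,104],[339.6,643.8,-60,0,0,104]]' 85
```

```text
clock: 1.7
eef_pos: [416.7, 24.2, 182.2]
ee_rot: [1.603, 2.701, 0.0]
force: [0.9, -1.3, 0.2]
finger_gap: 85.0
gripper_force: 0.0
```

```bash
python3 -m jog '[[30,55,-15,0,0,0],[55,105,-30,0,0,0],[55,105,-30,0,0,0],[55,105,-30,0,0,0],[55,105,-30,0,0,0],[55,105,-30,0,0,0]]'; python3 - <<'E'
from h import *
s=sensors.get_state();print(s["eef_pos"],s["ee_rot"],s["force"])
im=cams.snapshot("scene");cv2.imwrite("pics/g1.png",cv2.resize(im[100:220,260:420],(800,600),interpolation=cv2.INTER_CUBIC))
E
```

```text
clock: 2.3
eef_pos: [470.6, 126.3, 152.3]
ee_rot: [1.613, 2.696, -0.0]
force: [0.5, -0.2, 0.4]
finger_gap: 85.2
gripper_force: 0.0
[470.63562145 126.33923471 152.25072633] [ 1.61315628e+00  2.69565227e+00 -2.86478765e-04] [ 0.46889633 -0.22326187  0.36951858]
```

```bash
python3 -m jog '[[6,10.7,0,0,0,0.5],[6,10.7,-30,0,0,0.5],[6,10.7,-60,0,0,0.5],[6,10.7,-90,0,0,0.5],[6,10.7,-105,0,0,0.5],[6,10.7,-110,0,0,0.5],[6,10.7,-110,0,0,0.5]]'; python3 - <<'E'
from h import *
im=cams.snapshot("scene");cv2.imwrite("pics/g1.png",cv2.resize(im[100:220,260:420],(800,600),interpolation=cv2.INTER_CUBIC))
E
```

```text
clock: 3.05
eef_pos: [477.0, 137.8, 41.9]
ee_rot: [-1.601, -2.703, 0.0]
force: [-0.7, 0.2, 0.0]
finger_gap: 84.8
gripper_force: 0.0
```

View pics/g1.png

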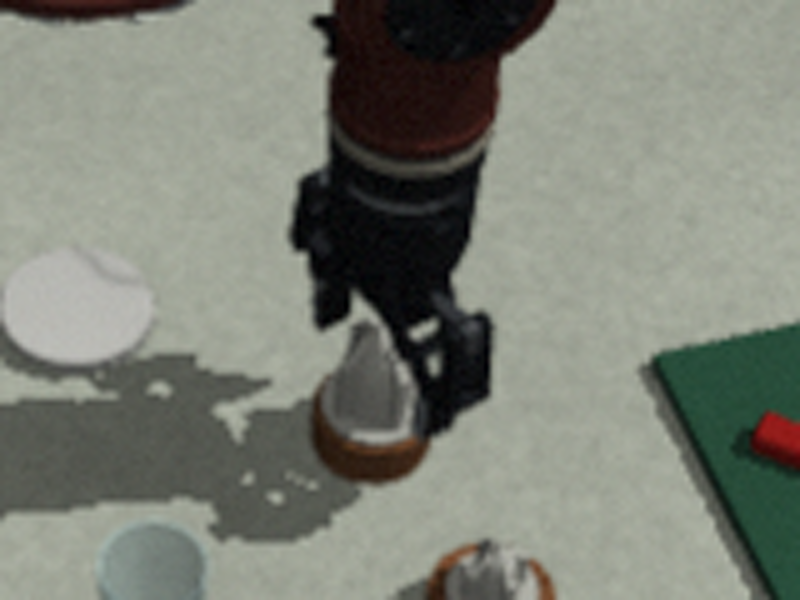

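The picture shows the fingers on either side of the reamer at (370,390), with one near (460,370) and the other behind it near (335,280). I'll close gently.

```bash
python3 -m jog '[[0,0,0,0,0,0],[0,0,0,0,0,0],[0,0,0,0,0,0],[0,0,0,0,0,0],[0,0,0,0,0,0],[0,0,0,0,0,0],[0,0,0,0,0,0],[0,0,0,0,0,0]]' 40 30; python3 -c "
from h import *
s=sensors.get_state();print(s['force'],s['torque'],s['eef_pos'])"
```

```text
clock: 3.9
eef_pos: [477.5, 137.9, 43.0]
ee_rot: [1.6, 2.702, 0.002]
force: [-1.1, -0.6, 7.2]
finger_gap: 49.1
gripper_force: 30.1
[-1.11442555 -0.58654739  7.18508175] [-0.12492291  0.27807211  0.06255233] [477.54991002 137.85898804  42.99286568]
```

```bash
python3 -m jog '[[0,0,0,0,0,0],[0,0,0,0,0,0],[0,0,10,0,0,0],[0,0,30,0,0,0],[0,0,60,0,0,0],[0,0,90,0,0,0],[0,0,110,0,0,0],[0,0,117,0,0,0],[0,0,117,0,0,0]]' 40 60; python3 - <<'E'
from h import *
s=sensors.get_state();print(s["force"],s["torque"])
cv2.imwrite("pics/g2.png",cv2.resize(cams.snapshot("scene")[80:200,260:420],(800,600),interpolation=cv2.INTER_CUBIC))
E
```

```text
clock: 4.8
eef_pos: [477.4, 137.9, 159.9]
ee_rot: [1.6, 2.702, 0.002]
force: [0.1, 0.2, -1.5]
finger_gap: 48.7
gripper_force: 62.2
[ 0.09924847  0.20488686 -1.51031755] [0.03509216 0.00787776 0.04623199]
```

View pics/g2.png

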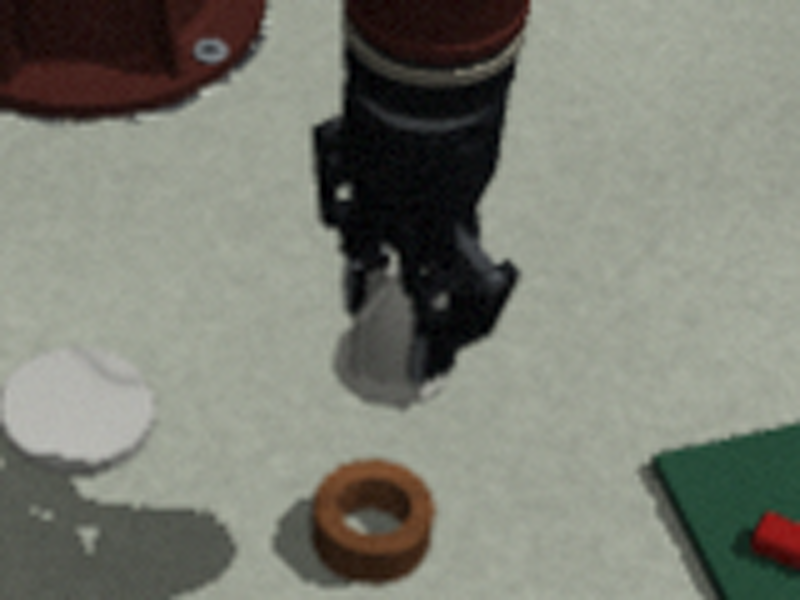

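The larger reamer is out of its stand, which is now empty at (370,520). Next I'll move over the socket.

```bash
python3 -m jog '[[7,-40,0,0,0,-4],[15,-85,0,0,0,-8],[23,-130,0,0,0,-13],[32,-178,0,0,0,-18],[40,-225,0,0,0,-23],[48,-270,0,0,0,-27],[57,-315,0,0,0,-31],[63,-350,0,0,0,-35],[67,-373,0,0,0,-37.3],[68.6,-384,0,0,0,-37.3],[68.6,-384,0,0,0,-37.3]]'; python3 - <<'E'
from h import *
s=sensors.get_state();print(s["force"],s["torque"],s["joints"])
im=np.median([cams.snapshot("scene") for _ in range(3)],0).astype(np.uint8);cv2.imwrite("pics/s5.png",im)
cv2.imwrite("pics/g3.png",cv2.resize(im[110:230,110:270],(800,600),interpolation=cv2.INTER_CUBIC))
E
```

```text
clock: 5.95
eef_pos: [544.9, -246.8, 157.6]
ee_rot: [-2.38, -2.048, 0.001]
force: [0.8, 0.4, -1.7]
finger_gap: 48.5
gripper_force: 62.3
[ 0.81803763  0.35778333 -1.69687452] [-0.01071957 -0.00997903  0.02808162] [-5.47467220e-01  4.77576223e-01 -7.00793606e-02  1.02515891e+00
  2.03458046e-05  1.17281862e+00]
```

View pics/g3.png

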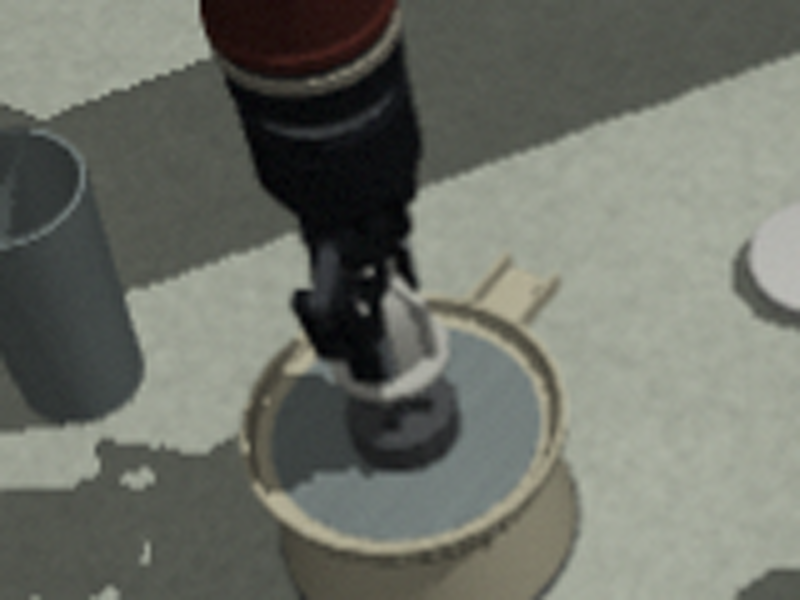

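```bash
python3 - <<'E'
from h import *
for P in((545,-247,147),(545,-247,110)): 
    u,v=proj("scene",P); print(P,((u-110+.5)*5,(v-110+.5)*5), [((proj("scene",(P[0],P[1]+r,P[2]))[0]-110+.5)*5) for r in(-30,-28,28,30)],(proj("scene",(P[0]+30,P[1],P[2]))[1]-109.5)*5)
s=cv2.imread("pics/s.png");im=cv2.imread("pics/s5.png")
g=lambda i:cv2.cvtColor(i,cv2.COLOR_BGR2GRAY)
# hub extents below the mouth and skirt extents per row (dark / white runs), subpixel not needed
for r in(182,184,186): print("skirt",r,g(im)[r,172:204])
for r in(194,196,198): print("hub",r,g(im)[r,172:208])
for r in(186,188,190): print("hub before",r,g(s)[r,172:208])
E
```

```text
(545, -247, 147) (np.float64(391.41161637677226), np.float64(356.1585584232738)) [np.float64(330.92145901237046), np.float64(334.95419753438654), np.float64(447.8628273050317), np.float64(451.89464787840194)] 403.8466909927648
(545, -247, 110) (np.float64(403.3958890303785), np.float64(401.9621161703043)) [np.float64(344.3357983394313), np.float64(348.2732409109454), np.float64(458.51147447123793), np.float64(462.44787257132555)] 449.1613724398421
skirt 182 [151 126 100  84  70  64  60  36   9   7   9   9  12  15  43  61  70  85
 104 106 109 127 157 164 162 164 152 124 119 123 124 124]
skirt 184 [105 106 109 119 104  92  92  73  29   9   9  15  12  12  29  49  69  80
 112 139 159 170 170 171 163 140 113 120 123 124 123 121]
skirt 186 [ 64  65  63  80  98  84  84  87  75  55  48  39  34  38  63  91 116 161
 170 170 169 167 156 136 105  79  73  90 109 117 122 121]
hub 194 [ 65  62  63  64  65  64  59  46  37  38  41  39  38  38  31  25  24  35
  58  72  74  74  74  74  73  75  74  60  47  64 101 122 122 122 122 121]
hub 196 [ 65  63  64  65  64  62  61  53  35  36  39  39  37  41  45  52  53  57
  66  73  74  73  73  75  65  52  45  46  45  68 103 121 122 124 121 123]
hub 198 [ 65  64  65  65  64  63  63  60  46  30  34  34  43  56  61  64  68  70
  68  68  65  59  56  50  44  43  42  47  63 100 121 124 123 123 124 122]
hub before 186 [111 113 114 114 114 114 113 112 105  91  71  67  68  68  68  68  62  43
  28  31  37  57  66  68  69  67  66  82  99 107 113 112 113 112 114 116]
hub before 188 [113 114 112 114 113 111 109 102  80  70  66  59  48  52  55  57  52  44
  37  30  46  65  64  66  67  69  68  67  72  96 113 111 114 116 112 112]
hub before 190 [113 113 115 112 111 104  88  76  65  68  62  48  31  29  31  30  32  36
  33  33  28  28  31  29  44  62  66  68  59  83 113 115 115 114 113 111]
```

Projection and picture agree: the skirt spans x 333–450 and the hub 347–462. The reamer is over the socket to within about 1 mm. I'll lower it until the splines enter.

```bash
python3 -m jog '[[0.8,0.3,-4,0,0,0],[0.8,0.3,-8,0,0,0],[0.8,0.3,-12,0,0,0],[0.8,0.3,-14,0,0,0],[0.8,0.3,-16,0,0,0],[0.8,0.3,-18,0,0,0]]'; python3 -c "
from h import *
s=sensors.get_state();print(s['force'],s['torque'])"
```

```text
clock: 6.7
eef_pos: [546.3, -245.9, 140.9]
ee_rot: [2.381, 2.05, -0.0]
force: [0.1, 0.6, -1.7]
finger_gap: 48.6
gripper_force: 62.3
[ 0.10510386  0.64136504 -1.69489741] [ 1.36022562e-02  3.09887029e-02 -3.38421461e-05]
```

```bash
python3 -m jog '[[0,0,-3,0,0,0],[0,0,-6,0,0,0],[0,0,-8,0,0,0],[0,0,-8,0,0,0]]'; python3 -c "
from h import *
s=sensors.get_state();print(s['force'],s['torque'])"
```

```text
clock: 7.1
eef_pos: [546.3, -245.9, 132.7]
ee_rot: [-2.381, -2.049, 0.0]
force: [0.1, -0.1, -1.5]
finger_gap: 48.7
gripper_force: 62.3
[ 0.05345848 -0.07388798 -1.48969381] [-0.02388817 -0.0798971   0.0228761 ]
```

```bash
python3 -m jog '[[0,0,-2,0,0,0],[0,0,-4,0,0,0],[0,0,-6,0,0,0],[0,0,-8,0,0,0],[0,0,-8,0,0,0]]' 40 90; python3 -c "
from h import *
s=sensors.get_state();print(s['force'],s['torque'])"
```

```text
clock: 7.6
eef_pos: [546.4, -246.0, 125.1]
ee_rot: [2.381, 2.049, 0.0]
force: [-0.3, -0.1, 4.4]
finger_gap: 48.0
gripper_force: 92.9
[-0.32951313 -0.1051143   4.44670107] [ 0.02572479  0.1432473  -0.01100508]
```

```bash
for i in 1 2 3; do python3 -m jog '[[0,0,-1,0,0,0],[0,0,-1,0,0,0]]' | grep -E 'eef_pos|^force'; done
```

```text
eef_pos: [546.4, -246.0, 124.1]
force: [0.4, -0.3, 5.1]
eef_pos: [546.4, -246.0, 123.4]
force: [-0.9, -0.2, 7.6]
eef_pos: [546.5, -246.1, 123.3]
force: [-4.3, 2.3, 15.0]
```

```bash
python3 -m jog '[[0,0,-1,0,0,0],[0,0,-1,0,0,0],[0,0,-1,0,0,0],[0,0,-1,0,0,0],[0,0,-1,0,0,0]]'; python3 - <<'E'
from h import *
im=cams.snapshot("scene");print(sensors.get_state()["torque"])
cv2.imwrite("pics/g4.png",cv2.resize(im[110:230,110:270],(800,600),interpolation=cv2.INTER_CUBIC))
E
```

```text
clock: 8.7
eef_pos: [546.5, -246.1, 123.2]
ee_rot: [2.38, 2.049, 0.001]
force: [-6.4, 3.4, 24.1]
finger_gap: 48.1
gripper_force: 95.4
[0.71854803 1.49693158 0.0419862 ]
```

View pics/g4.png

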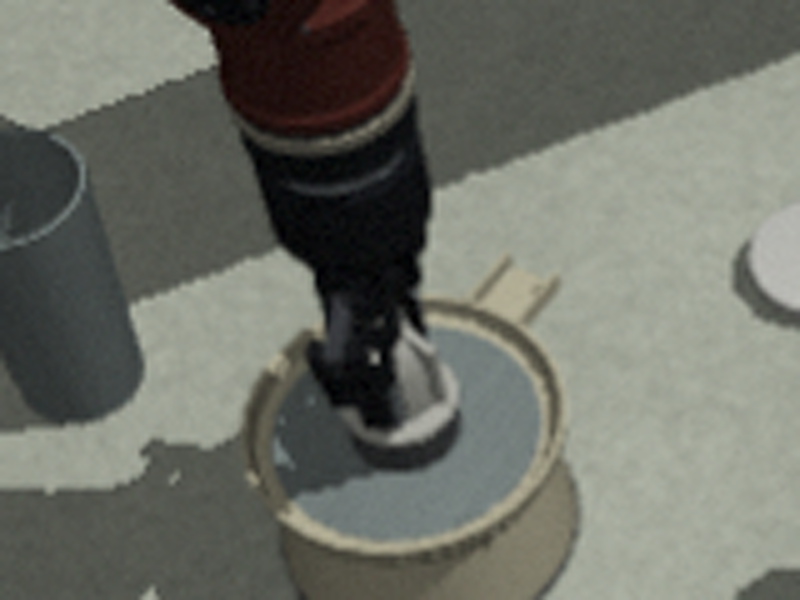

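The picture shows the skirt flush on the hub around (405,430). The height matches the computed home height, and the force jumped from spring-only to 24 N.

```bash
python3 -c "
from workcell import env
print(env.hand_in())"
```

```text
the job is handed in; nothing more can be done
None
```

The larger reamer is meshed in the drive socket and, by height, force and camera, fully home; I handed in at about 8.7 s, still gripping it and pressing with about 24 N, and touched nothing else on the counter.

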